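# Build the sieve nest on the shaker

## Robot

A 6-joint arm with a two-finger parallel gripper is mounted at the origin on a cart in front of the work surface, level with it; the furniture and walls round the work are solid. World frame = base frame: x ahead of the robot, y to its left, z up, the work surface at z = 0. Lengths are in m, angles in degrees, forces in N, time in s.
With the tool pointing down it reaches from about 0.4 to 0.825 m from the base axis. Payload 7 kg.
Tool frame: the origin (TCP) lies at the very end of the fingers, on their centre line; the grasp point (between the pads) lies 19 mm behind it; z points along the fingers, y is the line along which they close (so a half turn about z gives the same grasp; the last joint's range is limited). The gripper opens to 88 mm and grips with 3 to 60 N. Pads are 19 mm wide; open, the fingers measure 130 mm over their backs; the gripper's body (78 mm by 193 mm) begins 47 mm behind the grasp point.
Start: joints at [-52.019, 20.546, 0.682, 0, -70.136, -16.507], TCP at [0.247, -0.628, 0.227] pointing down, gripper open.
Joint ranges: [-176.03, 176.03], [-82.01, 121.73], [-58.28, 71.71], [-173.87, 95.51], [-174.79, -0.11], [-173.66, 173.66]. Speed limits (degrees/s): [136.94, 136.94, 172.46, 180, 180, 180].

## Interface

Orientations are given as [roll, pitch, yaw] about the fixed x, y, z axes, in that order (R = Rz(yaw) Ry(pitch) Rx(roll)).
In Python, from plant import get_obs, snapshot, camera_params, close_job, boxes_of, cut_out, landmark_of gives the robot as it stands.
- The arm moves only by the shell command python3 -m inch 'ROWS' [OPENING]. ROWS is text: rows parted by semicolons, each of 6 numbers parted by spaces: the shift along the tool's x, y, z in units of 30 cm (1.0 is 30 cm), then the turn, a rotation vector about the tool's x, y, z in units of pi rad (1.0 is pi rad). A call has 1 to 10 rows; each row is the pose to reach, as a shift and turn from the pose commanded when the call began, along the tool's axes at that moment, turning the shorter way round; what a row does not reach only later rows make up. A row lasts 1/12 s, in which the tool goes at most 41.7 mm and 7.16 degrees, less where a joint would pass 70% of its speed; a pose out of reach is approached as far as the arm can. A call with a number of a shift or a turn outside -1 to 1 is refused whole. A call with a gripper value outside its range is refused whole. OPENING is the closure, from -1 (fully open) to 1 (shut), set as the call begins (- or left out, the last holds). The fingers move at their own pace and stop on an object; the grip force is fixed at half the most. Time passes only in rows, so rows that repeat a pose let the fingers close. It gives the time, the measured TCP pose, the force, the opening and the grip force at its end, in the units of the state.
- get_obs(): the state, without advancing time (a new reading comes with each control period).
- snapshot(name): name is "scene" or "top" or "wrist"; returns the picture (384x512x3 uint8, red, green, blue); there is no depth.
- camera_params(name): a dict with "mtx" (3x3 intrinsics, pixels), "rvec" (rotation vector, rad) and "tvec" (3), from world to camera coordinates, as OpenCV has them. Camera axes: x right, y down, z forward; pixel columns grow to the right and rows downward; lengths in m; the calibration is good to about 2 mm. A picture is of the moment at which its call begins: read the wrist's pose just before it. camera_params takes no time and is no camera call; for the wrist camera it gives the pose at the moment of the call.
- close_job(): hands the job in; it is judged then, once.
Trained networks look in the newest picture that a camera, given by its name, has taken for a name from the list of things; names that differ only in an ending like _2 or _b are one class to them, and where a whole thing is asked for, a point or a joint stands for the part that bears it (a point fixed in the world has none). Each returns a list of dicts, best first, with "p" (0 to 1); they miss things now and then, are a little off and sometimes report something else, mostly with a low value. They report only what shows in the picture. A call takes as long as a camera call.
- boxes_of(camera, thing): "rect" ([left, top, width, height] in pixels, round what is visible of it).
- cut_out(camera, thing): "pixels" (384x512 bool, what is visible of it) and "rect" ([left, top, width, height] in pixels, round what is visible of it).
- landmark_of(camera, thing): "uv" ([column, row] in pixels: a listed point, or the origin of a listed thing).
The state is a dict: "clock": time; "joint_pos": joint angles; "qvel": joint speeds; "tau": joint torques, N m; "tool_pos": TCP position; "orientation": TCP orientation; "force": force on the tool from outside, world axes, zero at the start; "moment": the same for the moment, N m; "opening": finger opening in m; "gripper_force": force on a finger pad.
Only numpy, scipy, OpenCV 4.12 (cv2) and the standard library are available. Lean on these libraries where they do the work, as an engineer would, in place of code of your own. Each camera call takes 0.05 s, during which the arm holds its last target. There are 200 camera calls.

## Task

Build the sieve nest on the shaker for the next run: seat the receiver pan in the shaker's round socket, stack the three sieves on it with the finest mesh at the bottom and the coarsest at the top, and close the nest with the lid. Every piece must sit level and nested fully down in the one below; do not disturb the two vials and the timer.

Things in the scene. Friction and masses are not known exactly. Their poses are not given: they have to be found in the camera images.
- shaker: benchtop sieve shaker, fixed: a white housing 126 x 126 x 46 mm with a grey front panel (display, knob, rocker switch) facing -x, and on top a square aluminium table with a round raised socket. Origin: centre of its underside; z up.
- socket (a point): centre of the mouth of the shaker's round socket, 72 mm above the worktop, at rim height. Mouth 55 mm in diameter, 10 mm deep, outer diameter of the socket ring 69 mm; it takes the skirt of the receiver pan, whose origin then lies 8 mm below this point. x and y along the shaker's sides, z up.
- receiver_pan: receiver pan: the deep steel piece, 48 mm tall overall, with a closed solid floor and no mesh. Outer diameter 60 (grip across it), mouth 55 mm. Below, a skirt 52 wide, tapered to 49, 8 mm long enters the mouth below until the shoulder meets its rim. Origin: centre of the underside, z up; shoulder z = 8, rim 48 mm; a piece nested in it has its origin 40 mm higher. 110 g.
- fine_sieve: fine sieve: low steel sieve, 30 mm tall, with the closest mesh (1.8 mm wire to wire; an even grey from afar). Outer diameter 60 (grip across it), mouth 55 mm. Below, a skirt 52 wide, tapered to 49, 8 mm long enters the mouth below until the shoulder meets its rim. Origin: centre of the underside, z up; shoulder z = 8, mesh 10, rim 30 mm; a piece nested in it has its origin 22 mm higher. 70 g.
- medium_sieve: medium sieve: low steel sieve, 30 mm tall, mesh 7.5 mm from wire to wire. Outer diameter 60 (grip across it), mouth 55 mm. Below, a skirt 52 wide, tapered to 49, 8 mm long enters the mouth below until the shoulder meets its rim. Origin: centre of the underside, z up; shoulder z = 8, mesh 10, rim 30 mm; a piece nested in it has its origin 22 mm higher. 70 g.
- coarse_sieve: coarse sieve: low steel sieve, 30 mm tall, widest mesh, 13.5 mm wire to wire: a few large openings. Outer diameter 60 (grip across it), mouth 55 mm. Below, a skirt 52 wide, tapered to 49, 8 mm long enters the mouth below until the shoulder meets its rim. Origin: centre of the underside, z up; shoulder z = 8, mesh 10, rim 30 mm; a piece nested in it has its origin 22 mm higher. 70 g.
- sieve_lid: lid: flat steel cover, 60 mm in diameter, with a black round knob 22 mm in diameter and 19 mm high in the middle (grip this) and the same 8 mm skirt below, 52 mm in diameter tapered to 49 mm. Origin: centre of the skirt's foot, z up; shoulder at z = 8, plate top at z = 12.5, knob top at z = 31.5 mm. About 70 g.
- vial_1: glass sample vial with a black screw cap, standing loose, 27 mm in diameter, 56 mm tall; a bystander. Origin: centre of its underside.
- vial_2: glass sample vial with a white screw cap, standing loose, 27 mm in diameter, 56 mm tall; a bystander. Origin: centre of its underside.
- bench_timer: white bench timer lying flat and loose, 64 x 68 x 19 mm; a bystander. Origin: centre of its underside.

How it is judged:
By the outcome, as a careful person would: the job done as asked, in the order asked, and still so for the second after the job is handed in, with the robot touching nothing.
It also fails if it takes over 115 s, if anything falls off the work surface, if the arm or the gripper's body presses on something with over 40 N, if the wrist force passes 120 N, or if a joint passes its speed limit or range.

## Working session

There is one attempt and no reset: what is moved stays moved. The work goes in short steps, Python scripts to look and compute and a shell command to move; the robot and the scene stay as the last step left them, time stands still between calls to the robot, and variables do not carry over. Pictures are saved under pics/ and viewed, at most 14 in all, crops included, and the job is handed in when it is done.

```bash
mkdir -p pics; ls; python3 - <<'E'
from plant import *
import cv2, numpy as np
for n in ("scene","top"):
    im=snapshot(n); cv2.imwrite(f"pics/{n}0.png",im[:,:,::-1])
    c=camera_params(n); R=cv2.Rodrigues(np.array(c["rvec"]))[0]
    print(n,np.round(c["mtx"],1).tolist(),"pos",(-R.T@np.array(c["tvec"]).ravel()).round(3))
    for t in "shaker receiver_pan fine_sieve medium_sieve coarse_sieve sieve_lid vial_1 vial_2 bench_timer".split():
        print(t,[(np.round(b["rect"]).tolist(),round(b["p"],2)) for b in boxes_of(n,t)[:4]],)
    print([(np.round(b["uv"]).tolist(),round(b["p"],2)) for b in landmark_of(n,"socket")[:2]])
print(get_obs())
E
```

```text
pics
scene [[348.7, 0.0, 260.4], [0.0, 348.7, 193.9], [0.0, 0.0, 1.0]] pos [0.126 0.61  0.61 ]
shaker [([209.0, 182.0, 65.0, 55.0], 0.59), ([155.0, 283.0, 29.0, 24.0], 0.57)]
receiver_pan [([310.0, 141.0, 19.0, 21.0], 0.81)]
fine_sieve [([317.0, 192.0, 22.0, 24.0], 0.94)]
medium_sieve [([272.0, 169.0, 25.0, 18.0], 0.52)]
coarse_sieve [([348.0, 170.0, 24.0, 16.0], 0.66)]
sieve_lid [([153.0, 282.0, 27.0, 29.0], 0.84)]
vial_1 [([247.0, 159.0, 6.0, 19.0], 0.74), ([261.0, 152.0, 13.0, 17.0], 0.67), ([319.0, 190.0, 21.0, 24.0], 0.41), ([271.0, 170.0, 26.0, 16.0], 0.3)]
vial_2 [([247.0, 159.0, 6.0, 19.0], 0.74), ([261.0, 152.0, 13.0, 17.0], 0.67), ([319.0, 190.0, 21.0, 24.0], 0.41), ([271.0, 170.0, 26.0, 16.0], 0.3)]
bench_timer [([273.0, 143.0, 25.0, 14.0], 0.74)]
[([238.0, 194.0], 0.66)]
top [[466.4, 0.0, 256.6], [0.0, 466.4, 186.0], [0.0, 0.0, 1.0]] pos [0.506 0.103 1.177]
shaker [([213.0, 152.0, 57.0, 56.0], 0.77)]
receiver_pan [([368.0, 169.0, 30.0, 25.0], 0.65)]
fine_sieve [([299.0, 229.0, 26.0, 28.0], 0.69)]
medium_sieve [([299.0, 168.0, 29.0, 23.0], 0.52)]
coarse_sieve [([360.0, 237
[... 338 characters left out ...]
 ([368.0, 137.0], 0.5)]
{'clock': 1.1, 'joint_pos': array([-5.20188484e+01,  2.05478419e+01,  6.81215675e-01,  3.92340058e-05,
       -7.01376233e+01, -1.65056248e+01]), 'qvel': array([-0.05188959,  0.03960704,  0.01631883, -0.01008903, -0.06337113,
       -0.03792393]), 'tau': array([-6.24753761e-05, -5.82407999e+01,  2.93303150e+01,  7.00254366e+00,
        1.24345516e-02, -2.97987776e-05]), 'tool_pos': array([ 0.24706982, -0.62811596,  0.22653898]), 'orientation': array([ 1.79995936e+02, -1.24270712e-03, -1.58524460e+02]), 'force': array([ 0.01194037,  0.32671622, -0.68451362]), 'moment': array([ 0.00621954, -0.00949389, -0.00207376]), 'gripper_force': 0.0, 'opening': 0.08721514762685326}
```

```bash
python3 - <<'E'
import cv2
t=cv2.imread("pics/top0.png")[100:300,90:410]; cv2.imwrite("pics/top0c.png",cv2.resize(t,(800,500),interpolation=cv2.INTER_CUBIC))
s=cv2.imread("pics/scene0.png")[120:320,130:390]; cv2.imwrite("pics/scene0c.png",cv2.resize(s,(780,600),interpolation=cv2.INTER_CUBIC))
E
```

```text
(no output)
```

View pics/top0c.png

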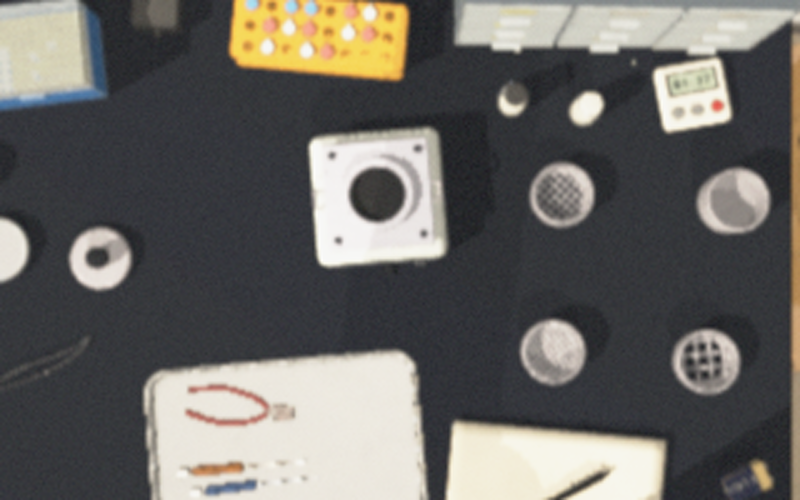

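View pics/scene0c.png

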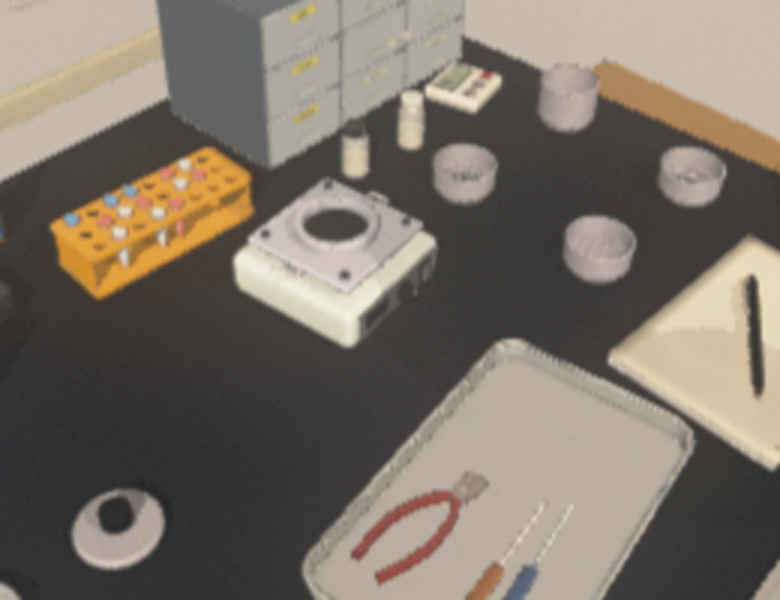

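```bash
cat > h.py <<'E'
import cv2, numpy as np
from plant import *
from scipy.spatial.transform import Rotation as Ro
def ray(n,uv,z,c=None):
    c=c or camera_params(n); R=cv2.Rodrigues(np.array(c["rvec"],float))[0]; t=np.array(c["tvec"],float).ravel()
    p=-R.T@t; d=R.T@np.linalg.inv(c["mtx"])@[uv[0],uv[1],1.]
    return p+d*(z-p[2])/d[2]
def proj(n,P,c=None):
    c=c or camera_params(n)
    return cv2.projectPoints(np.array(P,float).reshape(-1,1,3),np.array(c["rvec"],float),np.array(c["tvec"],float),np.array(c["mtx"],float),None)[0].reshape(-1,2)
def rel(P,o=None):
    o=o or get_obs(); R=Ro.from_euler("xyz",o["orientation"],degrees=True)
    return (R.inv().apply(np.array(P)-o["tool_pos"])/0.3).round(4)
E
python3 - <<'E'
from h import *
f=lambda u,v:(90+u*.4-.3,100+v*.4-.3)
for n,u,z in [("socket",(378,193),.072),("lid",(101,258),.0125),("medium",(562,194),.03),("pan",(738,201),.048),("fine",(553,351),.03),("coarse",(706,361),.03),("vialW",(590,105),.056),("vialB",(514,94),.056),("timer",(692,94),.019)]:
    P=ray("top",f(*u),z); print(n,P.round(4),"r",np.hypot(*P[:2]).round(3), "az",np.degrees(np.arctan2(P[1],P[0])).round(1),proj("scene",P).round(0))
for t in ["receiver_pan","fine_sieve","medium_sieve","coarse_sieve","sieve_lid"]:
    l=landmark_of("top",t); print(t,[(ray("top",b["uv"],0).round(3),round(b["p"],2)) for b in l[:1]])
    l=landmark_of("scene",t); print(t,[(ray("scene",b["uv"],0).round(3),round(b["p"],2)) for b in l[:1]])
for n in("top","scene"):
  l=landmark_of(n,"socket"); print([(ray(n,b["uv"],0.072).round(3),round(b["p"],2)) for b in l[:1]])
im=snapshot("wrist"); c=camera_params("wrist");R=cv2.Rodrigues(np.array(c["rvec"]))[0]
print(c["mtx"],(-R.T@np.array(c["tvec"]).ravel()).round(3),R[2].round(3),R[0].round(3)); cv2.imwrite("pics/w0.png",im[:,:,::-1])
E
```

```text
socket [0.5884 0.1367 0.072 ] r 0.604 az 13.1 [[242. 193.]]
lid [0.5225 0.4131 0.0125] r 0.666 az 38.3 [[170. 295.]]
medium [ 0.5941 -0.0435  0.03  ] r 0.596 az -4.2 [[285. 174.]]
pan [ 0.5893 -0.2123  0.048 ] r 0.626 az -19.8 [[321. 147.]]
fine [ 0.4399 -0.0366  0.03  ] r 0.441 az -4.8 [[330. 199.]]
coarse [ 0.433  -0.1866  0.03  ] r 0.471 az -23.3 [[361. 176.]]
vialW [ 0.6791 -0.0662  0.056 ] r 0.682 az -5.6 [[268. 152.]]
vialB [0.6883 0.0075 0.056 ] r 0.688 az 0.6 [[248. 161.]]
timer [ 0.6979 -0.1739  0.019 ] r 0.719 az -14.0 [[285. 147.]]
receiver_pan [(array([ 0.593, -0.214,  0.   ]), 0.56)]
receiver_pan [(array([ 0.587, -0.204,  0.   ]), 0.59)]
fine_sieve [(array([ 0.445, -0.043,  0.   ]), 0.81)]
fine_sieve [(array([ 0.444, -0.04 ,  0.   ]), 0.96)]
medium_sieve [(array([ 0.583, -0.043,  0.   ]), 0.55)]
medium_sieve [(array([ 0.603, -0.05 ,  0.   ]), 0.91)]
coarse_sieve [(array([ 0.435, -0.194,  0.   ]), 0.55)]
coarse_sieve [(array([ 0.437, -0.181,  0.   ]), 0.79)]
sieve_lid [(array([0.524, 0.411, 0.   ]), 0.81)]
sieve_lid [(array([0.523, 0.413, 0.   ]), 0.59)]
[(array([0.584, 0.144, 0.072]), 0.63)]
[(array([0.592, 0.147, 0.072]), 0.66)]
[[280.61401798   0.         255.20905837]
 [  0.         280.61401798 190.18477557]
 [  0.           0.           1.        ]] [ 0.175 -0.657  0.386] [ 0.271  0.108 -0.957] [-0.366  0.931  0.001]
```

View pics/w0.png

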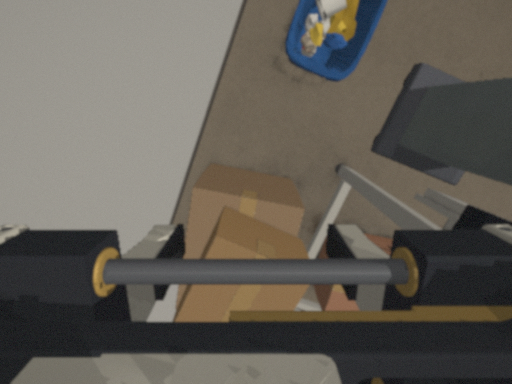

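View pics/scene0.png

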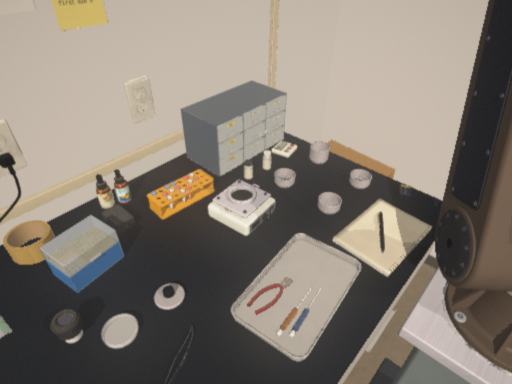

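```bash
python3 -m inch '-0.967 0.54 -0.167 0 0 0.119;-0.967 0.54 -0.167 0 0 0.119;-0.967 0.54 -0.167 0 0 0.119;-0.967 0.54 -0.167 0 0 0.119;-0.967 0.54 -0.167 0 0 0.119;-0.967 0.54 -0.167 0 0 0.119;-0.967 0.54 -0.167 0 0 0.119;-0.967 0.54 -0.167 0 0 0.119;-0.967 0.54 -0.167 0 0 0.119;-0.967 0.54 -0.167 0 0 0.119'; python3 -m inch '-0.374 0.53 0.09 0 0 0;-0.374 0.53 0.09 0 0 0;-0.374 0.53 0.09 0 0 0;-0.374 0.53 0.09 0 0 0;-0.374 0.53 0.09 0 0 0;-0.374 0.53 0.09 0 0 0;-0.374 0.53 0.09 0 0 0;-0.374 0.53 0.09 0 0 0'
python3 - <<'E'
from h import *
o=get_obs(); print(o["tool_pos"].round(4),o["orientation"].round(2))
im=snapshot("wrist"); cv2.imwrite("pics/w1.png",im[:,:,::-1])
for t,z in [("receiver_pan",0),("coarse_sieve",0),("medium_sieve",0),("fine_sieve",0)]:
    for b in cut_out("wrist",t)[:2]: print(t,b["rect"],round(b["p"],2))
print(proj("wrist",[[.589,-.212,.048],[.589,-.212,0],[.433,-.187,.03]]).round(0))
E
```

```text
clock: 2.58
tool_pos: [0.4598, -0.3691, 0.2775]
orientation: [-180.0, 0.1, -179.7]
force: [0.1, 0.5, -0.2]
opening: 0.0874
gripper_force: 0.0
clock: 3.25
tool_pos: [0.5693, -0.2129, 0.2494]
orientation: [-180.0, -0.0, -180.0]
force: [-0.2, -0.1, 1.5]
opening: 0.088
gripper_force: 0.0
[ 0.5693 -0.2129  0.2494] [-1.7999e+02 -4.0000e-02 -1.7996e+02]
coarse_sieve [248.6, 27.9, 53.0, 54.8] 0.81
coarse_sieve [255.8, 222.7, 47.5, 35.1] 0.27
medium_sieve [349.2, 164.7, 50.2, 36.9] 0.91
fine_sieve [372.9, 34.9, 51.1, 54.0] 0.89
[[256. 181.]
 [256. 173.]
 [276.  55.]]
```

View pics/w1.png

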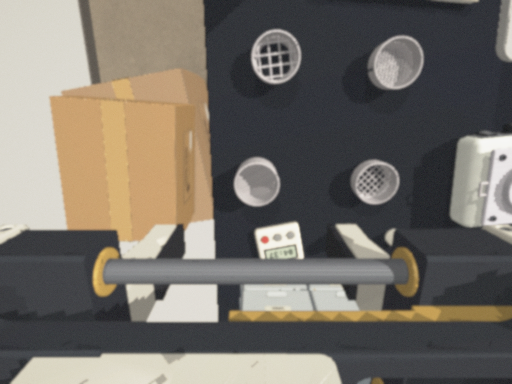

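```bash
python3 - <<'E'
from h import *
for uv in [(183,70),(208,100),(190,150),(210,150),(213,220)]:
    print(uv,[ray("wrist",uv,z).round(3) for z in (-.05,0,.05,.1)],[proj("scene",ray("wrist",uv,z)).round(0) for z in (-.05,0,.05,.1)])
im=cv2.imread("pics/w1.png")
def fit(rect,z,name):
    l,t,w,h=rect; print(name, ray("wrist",(l+w/2,t+h/2),z).round(4))
# rim ellipse by bright threshold
g=cv2.cvtColor(im,cv2.COLOR_BGR2GRAY)
for n,(u,v),z0 in [("pan",(257,182),.048),("coarse",(276,55),.03),("fine",(396,62),.03),("medium",(375,182),.03)]:
    m=(g>95).astype(np.uint8); k=np.zeros_like(m); cv2.circle(k,(u,v),36,1,-1); m*=k
    c=[x for x in cv2.findContours(m,cv2.RETR_EXTERNAL,cv2.CHAIN_APPROX_NONE)[0]]; c=max(c,key=len)
    print(n,cv2.boundingRect(c), ray("wrist",(u,v),z0).round(4))
cv2.imwrite("pics/s_c.png",cv2.resize(cv2.imread("pics/scene0.png")[120:220,270:430],(800,500),interpolation=cv2.INTER_CUBIC))
E
```

```text
(183, 70) [array([ 0.441, -0.322, -0.05 ]), array([ 0.447, -0.31 ,  0.   ]), array([ 0.452, -0.298,  0.05 ]), array([ 0.458, -0.287,  0.1  ])] [array([[374., 176.]]), array([[374., 164.]]), array([[375., 152.]]), array([[375., 138.]])]
(208, 100) [array([ 0.484, -0.286, -0.05 ]), array([ 0.485, -0.278,  0.   ]), array([ 0.486, -0.271,  0.05 ]), array([ 0.487, -0.263,  0.1  ])] [array([[357., 176.]]), array([[358., 164.]]), array([[360., 151.]]), array([[362., 138.]])]
(190, 150) [array([ 0.562, -0.32 , -0.05 ]), array([ 0.555, -0.308,  0.   ]), array([ 0.547, -0.297,  0.05 ]), array([ 0.539, -0.285,  0.1  ])] [array([[341., 162.]]), array([[344., 152.]]), array([[347., 141.]]), array([[350., 129.]])]
(210, 150) [array([ 0.562, -0.287, -0.05 ]), array([ 0.555, -0.279,  0.   ]), array([ 0.547, -0.271,  0.05 ]), array([ 0.539, -0.263,  0.1  ])] [array([[336., 166.]]), array([[339., 155.]]), array([[343., 144.]]), array([[346., 131.]])]
(213, 220) [array([ 0.686, -0.288, -0.05 ]), array([ 0.665, -0.279,  0.   ]), array([ 0.644, -0.271,  0.05 ]), array([ 0.623, -0.263,  0.1  ])] [array([[306., 152.]]), array([[311., 143.]]), array([[317., 133.]]), array([[323., 122.]])]
pan (233, 157, 48, 50) [ 0.59   -0.2107  0.048 ]
coarse (251, 29, 51, 55) [ 0.4329 -0.1874  0.03  ]
fine (368, 35, 56, 55) [ 0.4409 -0.0384  0.03  ]
medium (351, 159, 49, 46) [ 0.595  -0.0453  0.03  ]
```

View pics/s_c.png

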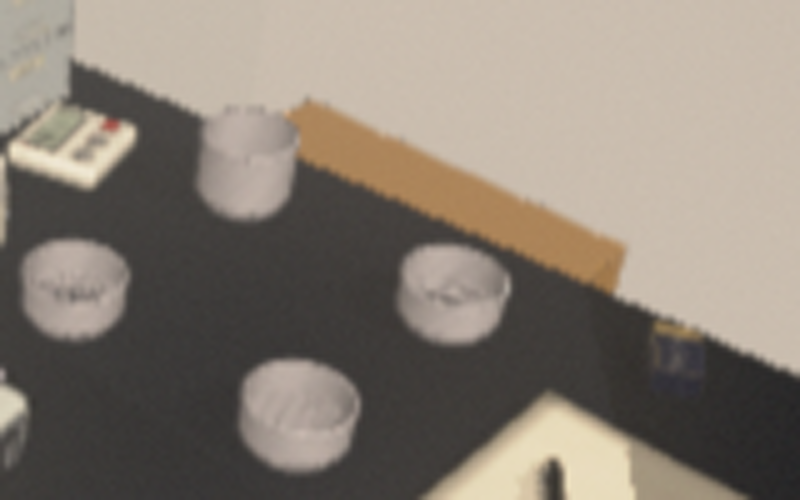

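```bash
cat >> h.py <<'E'
from scipy.optimize import minimize
PROF={"pan":[(0,.0245),(.008,.026),(.008,.03),(.048,.03)],"sieve":[(0,.0245),(.008,.026),(.008,.03),(.03,.03)],"lid":[(0,.0245),(.008,.03),(.0125,.03)],"knob":[(.0125,.011),(.0315,.011)]}
A=np.linspace(0,2*np.pi,72)
def sil(kind,x,y,z,n,c):
    P=np.concatenate([np.c_[x+r*np.cos(A),y+r*np.sin(A),0*A+z+h] for h,r in PROF[kind]])
    return cv2.convexHull(proj(n,P,c).astype(np.float32))
def fitpiece(im,kind,x,y,z,n,c,thr=95,S=8):
    h=sil(kind,x,y,z,n,c).reshape(-1,2); lo=h.min(0)-14; hi=h.max(0)+14
    l,t=np.maximum(lo.astype(int),0); r,b=hi.astype(int)
    g=cv2.cvtColor(im[t:b,l:r],cv2.COLOR_BGR2GRAY); m=(cv2.resize(g,None,fx=S,fy=S,interpolation=cv2.INTER_CUBIC)>thr).astype(np.uint8)
    k=cv2.connectedComponentsWithStats(m)[1:3]; lab=1+np.argmax(k[1][1:,4]); 
    hull=cv2.convexHull(cv2.findContours((k[0]==lab).astype(np.uint8),cv2.RETR_EXTERNAL,cv2.CHAIN_APPROX_NONE)[0][0])
    o=np.zeros_like(m); cv2.fillConvexPoly(o,hull,1)
    def cost(q):
        s=(sil(kind,q[0]/1000,q[1]/1000,z,n,c)-[l,t]+.5)*S; w=np.zeros_like(m); cv2.fillConvexPoly(w,np.round(s*16).astype(np.int32),1,shift=4)
        return 1-(w&o).sum()/max(1,(w|o).sum())
    q=minimize(cost,[x*1000,y*1000],method="Nelder-Mead",options={"initial_simplex":[[x*1e3,y*1e3],[x*1e3+5,y*1e3],[x*1e3,y*1e3+5]],"xatol":.05})
    return (q.x/1000).round(4), round(1-q.fun,3)
def fitring(im,x,y,z,r,n,c,sign=1):
    # known circle: sign +1 = bright outside
    g=cv2.GaussianBlur(cv2.cvtColor(im,cv2.COLOR_BGR2GRAY).astype(np.float32),(0,0),.8)
    def cost(q):
        s=0
        for d,k in((.0015,1),(-.0015,-1)):
            p=proj(n,np.c_[q[0]/1e3+(r+d)*np.cos(A),q[1]/1e3+(r+d)*np.sin(A),0*A+z],c).astype(np.float32)
            s+=k*cv2.remap(g,p[:,0].copy(),p[:,1].copy(),cv2.INTER_LINEAR).mean()
        return -sign*s
    G=[(cost((x*1e3+i,y*1e3+j)),x*1e3+i,y*1e3+j) for i in np.arange(-10,10.1,1) for j in np.arange(-10,10.1,1)]
    b=min(G); q=minimize(cost,b[1:],method="Nelder-Mead")
    return (q.x/1e3).round(4), round(-q.fun,1)
E
python3 - <<'E'
from h import *
for n,f in(("wrist","w1"),("top","top0"),("scene","scene0")):
    im=cv2.imread(f"pics/{f}.png"); c=camera_params(n)
    for nm,k,x,y in [("pan","pan",.59,-.211),("coarse","sieve",.433,-.187),("fine","sieve",.441,-.038),("medium","sieve",.595,-.045),("lid","lid",.5225,.413)]:
        if n=="wrist" and nm=="lid": continue
        print(n,nm,*fitpiece(im,k,x,y,0,n,c,thr=95))
    if n!="wrist": print("socket",fitring(im,.5884,.1367,.072,.0275,n,c))
E
```

```text
wrist pan [ 0.5932 -0.2104] 0.934
wrist coarse [ 0.4335 -0.1876] 0.939
wrist fine [ 0.4408 -0.0346] 0.969
wrist medium [ 0.5964 -0.0415] 0.955
top pan [ 0.5909 -0.2126] 0.914
top coarse [ 0.4317 -0.1889] 0.909
top fine [ 0.439  -0.0374] 0.893
top medium [ 0.5946 -0.0452] 0.893
top lid [0.5208 0.4148] 0.918
socket (array([0.5874, 0.1378]), np.float64(65.8))
scene pan [ 0.5922 -0.2133] 0.26
scene coarse [ 0.433 -0.187] 0.0
scene fine [ 0.4419 -0.0392] 0.956
scene medium [ 0.5981 -0.0464] 0.947
scene lid [0.5246 0.415 ] 0.974
socket (array([0.5897, 0.1387]), np.float64(23.9))
```

```bash
python3 -m inch '-0.075 0.004 0.1 0 0 0;-0.075 0.004 0.22 0 0 0;-0.075 0.004 0.34 0 0 0;-0.075 0.004 0.46 0 0 0;-0.075 0.004 0.56 0 0 0;-0.075 0.004 0.64 0 0 0;-0.075 0.004 0.7 0 0 0;-0.075 0.004 0.74 0 0 0;-0.075 0.004 0.762 0 0 0;-0.075 0.004 0.762 0 0 0'; python3 -m inch '0 0 0 0 0 0;0 0 0 0 0 0;0 0 0 0 0 0;0 0 0 0 0 0;0 0 0 0 0 0;0 0 0 0 0 0;0 0 0 0 0 0' 1
```

```text
clock: 4.33
tool_pos: [0.5916, -0.2112, 0.02]
orientation: [180.0, -0.1, -180.0]
force: [-0.7, -0.9, 0.2]
opening: 0.0877
gripper_force: 0.0
clock: 4.92
tool_pos: [0.5928, -0.2109, 0.0219]
orientation: [-180.0, 0.1, -179.9]
force: [-1.2, 2.4, 5.3]
opening: 0.0595
gripper_force: 30.0
```

```bash
python3 -m inch '0 0 -0.05 0 0 0;0 0 -0.15 0 0 0;0 0 -0.27 0 0 0;0 0 -0.39 0 0 0;0 0 -0.49 0 0 0;0 0 -0.53 0 0 0'; python3 -m inch '0 0.03 0 0 0 0;0 0.1 0 0 0 0;0 0.2 0 0 0 0;0 0.32 0 0 0 0;0 0.44 0 0 0 0;0 0.56 0 0 0 0;0 0.68 0 0 0 0;0 0.78 0 0 0 0;0 0.84 0 0 0 0;0 0.867 0 0 0 0'
python3 - <<'E'
from h import *
snapshot("wrist");o=get_obs(); c=camera_params("wrist");im=snapshot("wrist")[:,:,::-1]; im=np.ascontiguousarray(im); cv2.imwrite("pics/w2.png",im)
print(o["tool_pos"].round(4),o["orientation"].round(2),o["force"].round(1))
print(fitring(im,.5884,.138,.072,.0275,"wrist",c))
p=o["tool_pos"]; print(proj("wrist",[[p[0],p[1],p[2]+.026],[.588,.138,.072]],c).round(1))
print("pan rim outer",fitring(im,p[0],p[1],p[2]+.027,.03,"wrist",c,-1),"inner",fitring(im,p[0],p[1],p[2]+.027,.0275,"wrist",c,-1))
E
```

```text
clock: 5.42
tool_pos: [0.5941, -0.2113, 0.1851]
orientation: [-179.9, 0.4, -179.9]
force: [0.8, -0.9, -1.0]
opening: 0.06
gripper_force: 30.0
clock: 6.25
tool_pos: [0.591, 0.0521, 0.1783]
orientation: [-180.0, -0.1, -179.8]
force: [-0.6, 0.4, -1.6]
opening: 0.0598
gripper_force: 30.0
[0.5912 0.0521 0.1784] [-1.7999e+02 -1.2000e-01 -1.7982e+02] [ 0.8 -0.4 -0.7]
(array([0.5894, 0.1389]), np.float64(95.2))
[[255.6 257. ]
 [342.7 184.7]]
pan rim outer (array([0.59 , 0.052]), np.float64(41.1)) inner (array([0.5984, 0.0446]), np.float64(21.2))
```

View pics/w2.png

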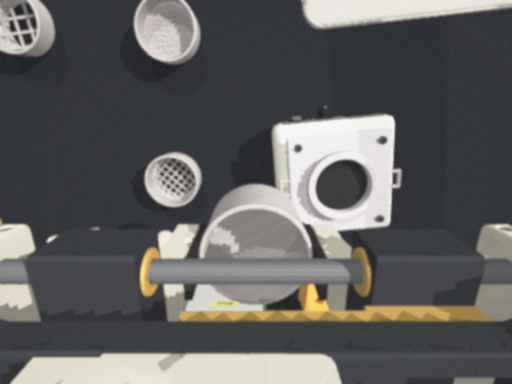

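```bash
python3 -m inch '0.01 0.08 0 0 0 0;0.01 0.18 0 0 0 0;0.01 0.26 0.05 0 0 0;0.01 0.299 0.13 0 0 0;0.01 0.299 0.2 0 0 0;0.01 0.299 0.217 0 0 0;0.01 0.299 0.217 0 0 0;0.01 0.299 0.217 0 0 0;0.01 0.299 0.217 0 0 0'
python3 - <<'E'
from h import *
for i in range(3):
    o=get_obs(); c=camera_params("wrist");im=np.ascontiguousarray(snapshot("wrist")[:,:,::-1])
    print(o["tool_pos"].round(4),o["orientation"].round(2),o["force"].round(1))
cv2.imwrite("pics/w3.png",im)
p=o["tool_pos"]
print("pan rim outer",fitring(im,p[0],p[1],p[2]+.0275,.03,"wrist",c,-1))
print("socket outer",fitring(im,.589,.139,.072,.0345,"wrist",c,-1))
E
```

```text
clock: 7.1
tool_pos: [0.5898, 0.1384, 0.1162]
orientation: [180.0, 0.1, -180.0]
force: [1.2, 0.3, -0.4]
opening: 0.0597
gripper_force: 30.0
[0.5898 0.1384 0.1162] [ 1.7997e+02  9.0000e-02 -1.7999e+02] [ 1.2  0.3 -0.4]
[0.5899 0.1386 0.1164] [ 1.7995e+02  1.1000e-01 -1.7999e+02] [-0.2  0.2 -0.2]
[0.5898 0.1387 0.1164] [ 1.7994e+02  1.2000e-01 -1.7999e+02] [ 0.2  1.2 -1. ]
pan rim outer (array([0.5886, 0.1386]), np.float64(42.3))
socket outer (array([0.6258, 0.1274]), np.float64(16.0))
```

View pics/w3.png

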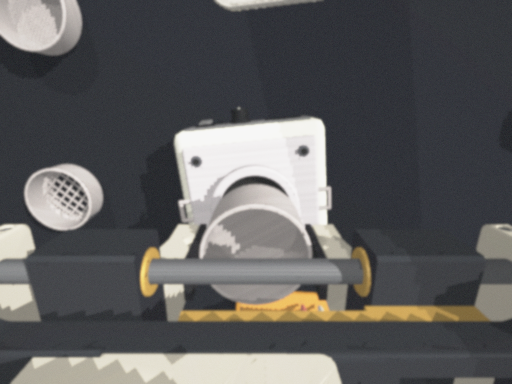

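```bash
python3 -m inch '0 0 0.02 0 0 0;0 0 0.04 0 0 0;0 0 0.055 0 0 0;0 0 0.07 0 0 0;0 0 0.082 0 0 0;0 0 0.092 0 0 0;0 0 0.092 0 0 0'; python3 -m inch '0 0 0.005 0 0 0;0 0 0.01 0 0 0;0 0 0.014 0 0 0;0 0 0.014 0 0 0;0 0 0.014 0 0 0'
```

```text
clock: 7.83
tool_pos: [0.5889, 0.1389, 0.0868]
orientation: [-180.0, -0.0, -179.9]
force: [0.0, -0.3, -0.8]
opening: 0.0596
gripper_force: 30.0
clock: 8.25
tool_pos: [0.5893, 0.139, 0.0861]
orientation: [180.0, 0.1, -179.9]
force: [-8.9, -1.0, 21.3]
opening: 0.0603
gripper_force: 30.0
```

```bash
python3 -m inch '0 0 -0.008 0 0 0;0 0 -0.008 0 0 0;0 0 -0.008 0 0 0;0 0 -0.008 0 0 0;0 0 -0.008 0 0 0' -1;  python3 -m inch '0 0 -0.08 0 0 0;0 0 -0.2 0 0 0;0 -0.12 -0.32 0 0 0;0 -0.25 -0.4 0 0 0;0 -0.34 -0.4 0 0 0;0 -0.37 -0.4 0 0 0;0 -0.37 -0.4 0 0 0'
python3 - <<'E'
from h import *
snapshot("wrist")
for n in("wrist","top","scene"):
    c=camera_params(n);im=np.ascontiguousarray(snapshot(n)[:,:,::-1]); cv2.imwrite(f"pics/{n}4.png",im)
    print(n,"pan outer",*fitring(im,.589,.139,.112,.03,n,c,-1),*fitpiece(im,"sieve",.596,-.042,0,n,c),*fitpiece(im,"sieve",.44,-.036,0,n,c))
print(get_obs()["tool_pos"])
a=cv2.imread("pics/wrist4.png"); b=cv2.imread("pics/scene4.png")[120:280,170:370]
cv2.imwrite("pics/c4.png",np.hstack([cv2.resize(a[50:350,200:500],(400,400),interpolation=2),cv2.resize(b,(400,400),interpolation=2)]))
E
```

```text
clock: 8.67
tool_pos: [0.5889, 0.1389, 0.0852]
orientation: [-180.0, -0.0, -179.9]
force: [0.2, 0.4, 0.2]
opening: 0.0853
gripper_force: 0.0
clock: 9.25
tool_pos: [0.5891, 0.0256, 0.2061]
orientation: [180.0, 0.1, 179.9]
force: [-1.1, -0.2, -0.2]
opening: 0.088
gripper_force: 0.0
wrist pan outer [0.5891 0.14  ] 37.6 [ 0.5958 -0.0442] 0.932 [ 0.44  -0.036] 0.955
top pan outer [0.5736 0.1511] 5.2 [ 0.5944 -0.0588] 0.29 [ 0.4382 -0.0374] 0.889
scene pan outer [0.5906 0.1374] 16.9 [ 0.5977 -0.0459] 0.943 [ 0.4419 -0.0392] 0.953
[0.58889561 0.02855099 0.20479267]
```

View pics/c4.png

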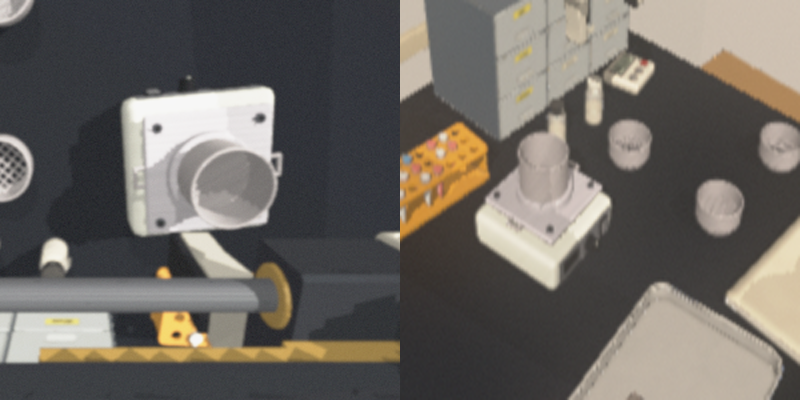

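```bash
python3 -m inch '0.08 -0.03 0 0 0 0;0.2 -0.08 0 0 0 0;0.32 -0.14 0.04 0 0 0;0.42 -0.18 0.12 0 0 0;0.48 -0.21 0.22 0 0 0;0.497 -0.216 0.3 0 0 0;0.497 -0.216 0.32 0 0 0;0.497 -0.216 0.32 0 0 0;0.497 -0.216 0.32 0 0 0'
python3 - <<'E'
from h import *
snapshot("wrist"); o=get_obs();c=camera_params("wrist");im=np.ascontiguousarray(snapshot("wrist")[:,:,::-1]); cv2.imwrite("pics/w5.png",im)
print(o["tool_pos"].round(4),fitpiece(im,"sieve",.44,-.037,0,"wrist",c),fitring(im,.44,-.037,.03,.03,"wrist",c,-1))
E
```

```text
clock: 10.2
tool_pos: [0.4415, -0.0362, 0.1102]
orientation: [-180.0, 0.0, -179.9]
force: [0.8, 0.4, 0.6]
opening: 0.0874
gripper_force: 0.0
[ 0.4419 -0.0361  0.1106] (array([ 0.4418, -0.0358]), np.float64(0.97)) (array([ 0.4409, -0.036 ]), np.float64(77.7))
```

```bash
python3 -m inch '0 0 0.06 0 0 0;0 0 0.15 0 0 0;0 0 0.23 0 0 0;0 0 0.29 0 0 0;0 0 0.32 0 0 0;0 0 0.332 0 0 0;0 0 0.332 0 0 0;0 0 0.332 0 0 0'; python3 -m inch '0 0 0 0 0 0;0 0 0 0 0 0;0 0 0 0 0 0;0 0 0 0 0 0;0 0 0 0 0 0;0 0 0 0 0 0' 1
```

```text
clock: 10.97
tool_pos: [0.4411, -0.0366, 0.0107]
orientation: [180.0, 0.1, -179.9]
force: [0.2, -0.2, 0.8]
opening: 0.0876
gripper_force: 0.0
clock: 11.47
tool_pos: [0.4403, -0.0369, 0.0103]
orientation: [180.0, 0.0, -179.9]
force: [-1.5, 0.2, 5.0]
opening: 0.0594
gripper_force: 30.0
```

```bash
python3 -m inch '0 0 -0.05 0 0 0;0 0 -0.16 0 0 0;0 0 -0.28 0 0 0;-0.03 0.03 -0.4 0 0 0;-0.1 0.1 -0.52 0 0 0;-0.17 0.18 -0.6 0 0 0;-0.24 0.27 -0.617 0 0 0;-0.32 0.36 -0.617 0 0 0;-0.4 0.45 -0.617 0 0 0;-0.46 0.53 -0.617 0 0 0';  python3 -m inch '-0.026 0.04 0 0 0 0;-0.036 0.056 0 0 0 0;-0.036 0.056 0 0 0 0;-0.036 0.056 0.08 0 0 0;-0.036 0.056 0.14 0 0 0;-0.036 0.056 0.15 0 0 0;-0.036 0.056 0.15 0 0 0;-0.036 0.056 0.15 0 0 0'
python3 - <<'E'
from h import *
snapshot("wrist")
for i in range(3):
    o=get_obs();c=camera_params("wrist");im=np.ascontiguousarray(snapshot("wrist")[:,:,::-1]); p=o["tool_pos"]
    print(p.round(4),o["orientation"].round(2),"sieve",*fitring(im,p[0],p[1],p[2]+.0195,.03,"wrist",c,-1))
cv2.imwrite("pics/w6.png",im)
E
```

```text
clock: 12.3
tool_pos: [0.5792, 0.1239, 0.1951]
orientation: [180.0, 0.0, -179.9]
force: [-0.1, -0.8, -0.8]
opening: 0.0595
gripper_force: 30.0
clock: 12.97
tool_pos: [0.5887, 0.1383, 0.1511]
orientation: [-180.0, 0.0, -180.0]
force: [-0.1, -0.5, 0.5]
opening: 0.0598
gripper_force: 30.0
[0.5891 0.1386 0.1515] [ 1.7997e+02  1.0000e-01 -1.7995e+02] sieve [0.5897 0.1384] 38.9
[0.5892 0.1388 0.1516] [ 1.7995e+02  1.1000e-01 -1.7996e+02] sieve [0.5897 0.1387] 38.6
[0.5892 0.139  0.1515] [ 1.7995e+02  1.1000e-01 -1.7995e+02] sieve [0.5897 0.1388] 38.2
```

View pics/w6.png

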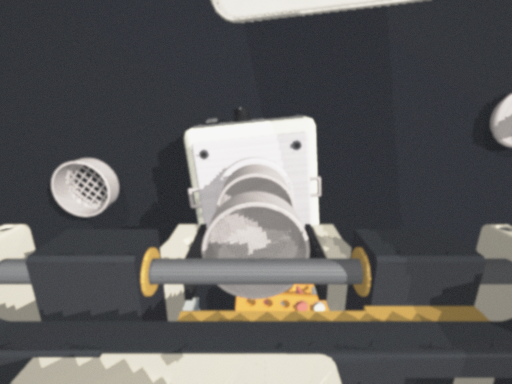

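```bash
python3 -m inch '0.002 0.001 0.025 0 0 0;0.002 0.001 0.055 0 0 0;0.002 0.001 0.08 0 0 0;0.002 0.001 0.095 0 0 0;0.002 0.001 0.105 0 0 0;0.002 0.001 0.112 0 0 0;0.002 0.001 0.112 0 0 0'; python3 -m inch '0 0 0.005 0 0 0;0 0 0.01 0 0 0;0 0 0.015 0 0 0;0 0 0.015 0 0 0;0 0 0.015 0 0 0'
```

```text
clock: 13.75
tool_pos: [0.5879, 0.1392, 0.1159]
orientation: [-180.0, -0.0, -179.9]
force: [0.4, 0.4, -0.2]
opening: 0.0597
gripper_force: 30.0
clock: 14.17
tool_pos: [0.5889, 0.1393, 0.1151]
orientation: [180.0, 0.2, -179.9]
force: [-6.0, -2.0, 17.5]
opening: 0.06
gripper_force: 30.0
```

```bash
python3 -m inch '0 0 -0.006 0 0 0;0 0 -0.006 0 0 0;0 0 -0.006 0 0 0;0 0 -0.006 0 0 0;0 0 -0.006 0 0 0' -1;  python3 -m inch '0 0 -0.08 0 0 0;0 0 -0.2 0 0 0;-0.02 -0.08 -0.26 0 0 0;-0.022 -0.2 -0.26 0 0 0;-0.022 -0.32 -0.26 0 0 0;-0.022 -0.44 -0.24 0 0 0;-0.022 -0.54 -0.16 0 0 0;-0.022 -0.6 -0.06 0 0 0;-0.022 -0.609 0 0 0 0;-0.022 -0.609 0 0 0 0'; python3 -m inch '0 0 0 0 0 0;0 0 0 0 0 0'
python3 - <<'E'
from h import *
snapshot("wrist"); o=get_obs();c=camera_params("wrist");im=np.ascontiguousarray(snapshot("wrist")[:,:,::-1]); cv2.imwrite("pics/w7.png",im)
print(o["tool_pos"].round(4),fitpiece(im,"sieve",.596,-.0435,0,"wrist",c),fitring(im,.596,-.0435,.03,.03,"wrist",c,-1))
print("fine rim",fitring(im,.589,.139,.134,.03,"wrist",c,-1))
c=camera_params("scene");im=np.ascontiguousarray(snapshot("scene")[:,:,::-1]); cv2.imwrite("pics/s7.png",im)
print("fine rim",fitring(im,.589,.139,.134,.03,"scene",c,-1))
cv2.imwrite("pics/c7.png",cv2.resize(im[120:270,170:370],(800,600),interpolation=2))
E
```

```text
clock: 14.58
tool_pos: [0.588, 0.1392, 0.1135]
orientation: [-180.0, -0.0, -179.9]
force: [-0.3, -0.4, 0.1]
opening: 0.0851
gripper_force: 0.0
clock: 15.42
tool_pos: [0.5918, -0.0453, 0.1093]
orientation: [-180.0, -0.4, 179.9]
force: [-0.9, 0.7, -0.3]
opening: 0.0878
gripper_force: 0.0
clock: 15.58
tool_pos: [0.5958, -0.043, 0.1149]
orientation: [-180.0, 0.1, -179.9]
force: [-0.3, 0.3, 0.0]
opening: 0.0878
gripper_force: 0.0
[ 0.5961 -0.0427  0.1153] (array([ 0.5957, -0.0428]), np.float64(0.945)) (array([ 0.5957, -0.0429]), np.float64(92.5))
fine rim (array([0.579, 0.129]), np.float64(-0.0))
fine rim (array([0.5885, 0.1392]), np.float64(12.7))
```

View pics/c7.png

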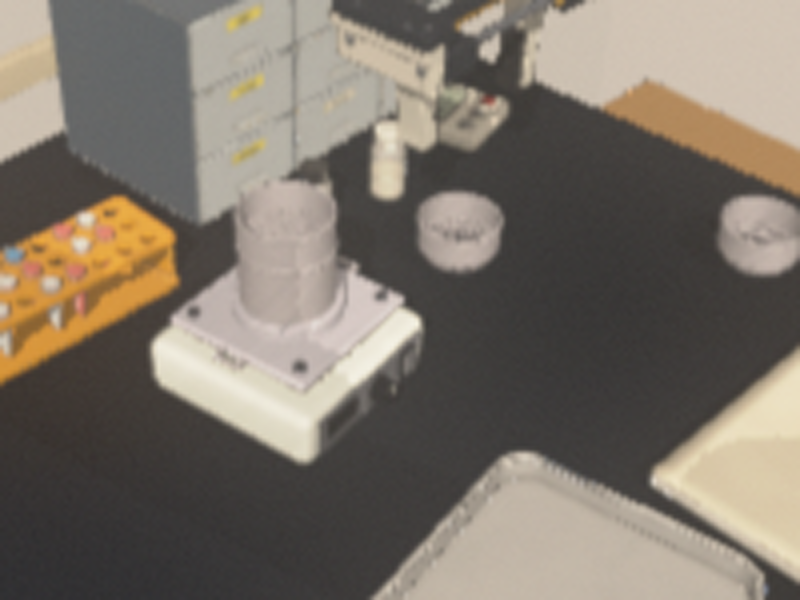

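```bash
python3 -m inch '0 0 0.06 0 0 0;0 0 0.15 0 0 0;0 0 0.23 0 0 0;0 0 0.29 0 0 0;0 0 0.33 0 0 0;0 0 0.346 0 0 0;0 0 0.346 0 0 0;0 0 0.346 0 0 0'; python3 -m inch '0 0 0 0 0 0;0 0 0 0 0 0;0 0 0 0 0 0;0 0 0 0 0 0;0 0 0 0 0 0;0 0 0 0 0 0' 1;python3 -m inch '0 0 -0.05 0 0 0;0 0 -0.16 0 0 0;0 0 -0.28 0 0 0;0 0 -0.4 0 0 0;0 0 -0.52 0 0 0;0 0 -0.62 0 0 0;0 0 -0.66 0 0 0;0 0 -0.66 0 0 0'
```

```text
clock: 16.4
tool_pos: [0.5956, -0.043, 0.0109]
orientation: [180.0, 0.1, -179.9]
force: [0.7, -0.1, 0.9]
opening: 0.0879
gripper_force: 0.0
clock: 16.9
tool_pos: [0.595, -0.0434, 0.0104]
orientation: [180.0, 0.0, -179.9]
force: [-0.4, 0.7, 3.7]
opening: 0.0589
gripper_force: 30.0
clock: 17.57
tool_pos: [0.5966, -0.0433, 0.2121]
orientation: [179.9, 0.4, -179.9]
force: [0.0, 0.4, -0.2]
opening: 0.059
gripper_force: 30.0
```

```bash
python3 -m inch '0.005 0.05 0 0 0 0;0.015 0.14 0 0 0 0;0.022 0.25 0 0 0 0;0.022 0.36 0 0 0 0;0.022 0.47 0 0 0 0;0.022 0.55 0 0 0 0;0.022 0.59 0.02 0 0 0;0.022 0.607 0.07 0 0 0;0.022 0.607 0.1 0 0 0;0.022 0.607 0.11 0 0 0';  python3 -m inch '0 0 0 0 0 0;0 0 0 0 0 0'
python3 - <<'E'
from h import *
snapshot("wrist")
for i in range(3):
    o=get_obs();c=camera_params("wrist");im=np.ascontiguousarray(snapshot("wrist")[:,:,::-1]); p=o["tool_pos"]
    print(p.round(4),o["orientation"].round(2),"sieve",*fitring(im,p[0],p[1],p[2]+.0195,.03,"wrist",c,-1))
cv2.imwrite("pics/w8.png",im)
E
```

```text
clock: 18.4
tool_pos: [0.5865, 0.1379, 0.172]
orientation: [-179.9, -0.2, -179.9]
force: [-0.6, -0.4, -2.2]
opening: 0.0586
gripper_force: 30.0
clock: 18.57
tool_pos: [0.5881, 0.1377, 0.1748]
orientation: [-180.0, -0.0, -180.0]
force: [-0.1, -0.7, -0.0]
opening: 0.0586
gripper_force: 30.0
[0.5884 0.1379 0.1753] [-1.7999e+02  2.0000e-02 -1.8000e+02] sieve [0.5891 0.1377] 37.1
[0.5885 0.138  0.1756] [ 1.7999e+02  5.0000e-02 -1.8000e+02] sieve [0.5892 0.1378] 37.4
[0.5885 0.1381 0.1757] [ 1.7997e+02  6.0000e-02 -1.7999e+02] sieve [0.5892 0.1379] 37.4
```

```bash
python3 -m inch '0 0.003 0.025 0 0 0;0 0.003 0.055 0 0 0;0 0.003 0.085 0 0 0;0 0.003 0.105 0 0 0;0 0.003 0.115 0 0 0;0 0.003 0.12 0 0 0;0 0.003 0.12 0 0 0'; python3 -m inch '0 0 0.005 0 0 0;0 0 0.01 0 0 0;0 0 0.015 0 0 0;0 0 0.015 0 0 0;0 0 0.015 0 0 0'
```

```text
clock: 19.35
tool_pos: [0.5879, 0.1395, 0.1385]
orientation: [-180.0, -0.0, -179.9]
force: [-0.7, -0.1, -0.6]
opening: 0.059
gripper_force: 30.0
clock: 19.77
tool_pos: [0.5892, 0.1397, 0.1376]
orientation: [180.0, 0.2, -179.9]
force: [-5.5, -1.2, 16.3]
opening: 0.059
gripper_force: 30.0
```

```bash
python3 -m inch '0 0 -0.006 0 0 0;0 0 -0.006 0 0 0;0 0 -0.006 0 0 0;0 0 -0.006 0 0 0;0 0 -0.006 0 0 0' -1;  python3 -m inch '0 0 -0.08 0 0 0;0 0 -0.2 0 0 0;0.03 -0.06 -0.26 0 0 0;0.08 -0.16 -0.27 0 0 0;0.13 -0.27 -0.27 0 0 0;0.18 -0.38 -0.27 0 0 0;0.23 -0.49 -0.27 0 0 0;0.28 -0.6 -0.27 0 0 0;0.33 -0.71 -0.27 0 0 0;0.37 -0.8 -0.25 0 0 0'; python3 -m inch '0.05 -0.1 0.04 0 0 0;0.1 -0.2 0.12 0 0 0;0.14 -0.27 0.22 0 0 0;0.148 -0.29 0.3 0 0 0;0.148 -0.29 0.32 0 0 0;0.148 -0.29 0.32 0 0 0;0.148 -0.29 0.32 0 0 0;0.148 -0.29 0.32 0 0 0'
python3 - <<'E'
from h import *
snapshot("wrist"); o=get_obs();c=camera_params("wrist");im=np.ascontiguousarray(snapshot("wrist")[:,:,::-1]); cv2.imwrite("pics/w9.png",im)
print(o["tool_pos"].round(4),fitpiece(im,"sieve",.433,-.188,0,"wrist",c),fitring(im,.433,-.188,.03,.03,"wrist",c,-1))
c=camera_params("scene");im=np.ascontiguousarray(snapshot("scene")[:,:,::-1]); cv2.imwrite("pics/s9.png",im)
print("medium rim",fitring(im,.589,.139,.156,.03,"scene",c,-1))
E
```

```text
clock: 20.18
tool_pos: [0.588, 0.1395, 0.136]
orientation: [-180.0, -0.0, -179.9]
force: [0.4, -0.0, 0.3]
opening: 0.0852
gripper_force: 0.0
clock: 21.02
tool_pos: [0.4765, -0.1023, 0.2122]
orientation: [-180.0, 0.1, -179.9]
force: [0.7, 0.7, -0.5]
opening: 0.0878
gripper_force: 0.0
clock: 21.68
tool_pos: [0.4346, -0.1872, 0.1166]
orientation: [-180.0, 0.1, -179.9]
force: [0.2, -0.4, -0.6]
opening: 0.0874
gripper_force: 0.0
[ 0.4345 -0.1871  0.1167] (array([ 0.4352, -0.1874]), np.float64(0.97)) (array([ 0.4343, -0.1875]), np.float64(75.3))
medium rim (array([0.5868, 0.1399]), np.float64(7.4))
```

```bash
python3 -m inch '0 0 0.06 0 0 0;0 0 0.15 0 0 0;0 0 0.23 0 0 0;0 0 0.29 0 0 0;0 0 0.33 0 0 0;0 0 0.353 0 0 0;0 0 0.353 0 0 0;0 0 0.353 0 0 0'; python3 -m inch '0 0 0 0 0 0;0 0 0 0 0 0;0 0 0 0 0 0;0 0 0 0 0 0;0 0 0 0 0 0;0 0 0 0 0 0' 1;python3 -m inch '0 0 -0.05 0 0 0;0 0 -0.16 0 0 0;0 0 -0.28 0 0 0;-0.03 0.06 -0.4 0 0 0;-0.08 0.15 -0.52 0 0 0;-0.12 0.24 -0.62 0 0 0;-0.16 0.33 -0.7 0 0 0;-0.21 0.43 -0.73 0 0 0;-0.26 0.54 -0.73 0 0 0;-0.31 0.64 -0.73 0 0 0'
python3 - <<'E'
from h import *
snapshot("wrist");o=get_obs(); print(o["tool_pos"],rel([.5888,.139,.2],o))
E
```

```text
clock: 22.5
tool_pos: [0.4335, -0.1874, 0.0098]
orientation: [-180.0, 0.0, -179.9]
force: [-0.1, 0.6, -0.2]
opening: 0.0878
gripper_force: 0.0
clock: 23.0
tool_pos: [0.4332, -0.1876, 0.0098]
orientation: [-180.0, 0.0, -179.9]
force: [-0.7, 0.8, 5.3]
opening: 0.0596
gripper_force: 30.0
clock: 23.83
tool_pos: [0.5265, 0.0065, 0.2297]
orientation: [179.9, 0.1, -179.9]
force: [1.5, -0.7, -1.0]
opening: 0.0596
gripper_force: 30.0
[0.52908141 0.01009832 0.22872749] [-0.1999  0.429   0.0969]
```

```bash
python3 -m inch '-0.04 0.08 0 0 0 0;-0.08 0.18 0 0 0 0;-0.13 0.28 0 0 0 0;-0.18 0.38 0 0 0 0;-0.2 0.43 0 0 0 0;-0.209 0.447 0.03 0 0 0;-0.209 0.447 0.08 0 0 0;-0.209 0.447 0.1 0 0 0;-0.209 0.447 0.1 0 0 0;-0.209 0.447 0.1 0 0 0'
python3 - <<'E'
from h import *
snapshot("wrist")
for i in range(3):
    o=get_obs();c=camera_params("wrist");im=np.ascontiguousarray(snapshot("wrist")[:,:,::-1]); p=o["tool_pos"]
    print(p.round(4),o["orientation"].round(2),"sieve",*fitring(im,p[0],p[1],p[2]+.0195,.03,"wrist",c,-1))
cv2.imwrite("pics/w10.png",im)
E
```

```text
clock: 24.72
tool_pos: [0.5879, 0.1377, 0.1981]
orientation: [-180.0, -0.1, -180.0]
force: [-0.3, -0.6, 0.6]
opening: 0.0597
gripper_force: 30.0
[0.5884 0.1379 0.1989] [-1.7999e+02  2.0000e-02 -1.7998e+02] sieve [0.5893 0.1378] 38.2
[0.5886 0.1381 0.1992] [ 1.7998e+02  6.0000e-02 -1.7998e+02] sieve [0.5896 0.1379] 39.1
[0.5887 0.1383 0.1994] [ 1.7997e+02  7.0000e-02 -1.7998e+02] sieve [0.5896 0.138 ] 38.7
```

View pics/w10.png

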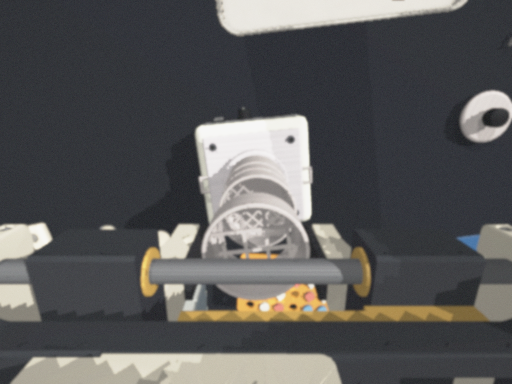

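```bash
python3 -m inch '0.002 0.003 0.025 0 0 0;0.002 0.003 0.055 0 0 0;0.002 0.003 0.085 0 0 0;0.002 0.003 0.11 0 0 0;0.002 0.003 0.12 0 0 0;0.002 0.003 0.127 0 0 0;0.002 0.003 0.127 0 0 0'; python3 -m inch '0 0 0.005 0 0 0;0 0 0.01 0 0 0;0 0 0.015 0 0 0;0 0 0.015 0 0 0;0 0 0.015 0 0 0'
```

```text
clock: 25.5
tool_pos: [0.5878, 0.1394, 0.1601]
orientation: [-180.0, -0.0, -179.9]
force: [-0.5, 0.3, -0.3]
opening: 0.0593
gripper_force: 30.0
clock: 25.92
tool_pos: [0.5894, 0.1396, 0.1594]
orientation: [180.0, 0.3, -179.9]
force: [-5.0, -2.1, 18.4]
opening: 0.0593
gripper_force: 30.0
```

```bash
python3 -m inch '0 0 -0.006 0 0 0;0 0 -0.006 0 0 0;0 0 -0.006 0 0 0;0 0 -0.006 0 0 0;0 0 -0.006 0 0 0' -1;  python3 -m inch '0 0 -0.08 0 0 0;0 0 -0.2 0 0 0;0.01 0.06 -0.26 0 0 0;0.03 0.17 -0.27 0 0 0;0.06 0.29 -0.27 0 0 0;0.09 0.41 -0.27 0 0 0;0.12 0.53 -0.27 0 0 0;0.15 0.65 -0.27 0 0 0;0.18 0.76 -0.27 0 0 0;0.2 0.84 -0.27 0 0 0'; python3 -m inch '0.018 0.06 0.04 0 0 0;0.018 0.073 0.12 0 0 0;0.018 0.073 0.22 0 0 0;0.018 0.073 0.3 0 0 0;0.018 0.073 0.32 0 0 0;0.018 0.073 0.32 0 0 0;0.018 0.073 0.32 0 0 0' 0.05
python3 - <<'E'
from h import *
snapshot("wrist"); o=get_obs();c=camera_params("wrist");im=np.ascontiguousarray(snapshot("wrist")[:,:,::-1]); cv2.imwrite("pics/w11.png",im)
print(o["tool_pos"].round(4),o["opening"],fitpiece(im,"lid",.5225,.4135,0,"wrist",c),fitring(im,.5225,.4135,.0125,.03,"wrist",c,-1),"knob top",fitring(im,.5225,.4135,.0315,.011,"wrist",c,1))
c=camera_params("scene");im=np.ascontiguousarray(snapshot("scene")[:,:,::-1]); cv2.imwrite("pics/s11.png",im)
a=cv2.imread("pics/w11.png"); cv2.imwrite("pics/c11.png",np.hstack([cv2.resize(a[50:350,100:400],(400,400),interpolation=2),cv2.resize(im[120:270,170:320],(400,400),interpolation=2)]))
E
```

```text
clock: 26.33
tool_pos: [0.5876, 0.1395, 0.1571]
orientation: [-180.0, -0.0, -180.0]
force: [0.4, -0.3, 1.2]
opening: 0.0854
gripper_force: 0.0
clock: 27.17
tool_pos: [0.5264, 0.3941, 0.2379]
orientation: [-180.0, -0.0, -179.9]
force: [0.8, -0.2, -1.0]
opening: 0.0877
gripper_force: 0.0
clock: 27.75
tool_pos: [0.5226, 0.4133, 0.143]
orientation: [-180.0, 0.0, -179.9]
force: [0.9, 1.8, 0.2]
opening: 0.0466
gripper_force: 0.0
[0.523  0.4138 0.1439] 0.04436405108148384 (array([0.5238, 0.4152]), np.float64(0.964)) (array([0.524 , 0.4153]), np.float64(112.6)) knob top (array([0.5227, 0.4148]), np.float64(101.0))
```

View pics/c11.png

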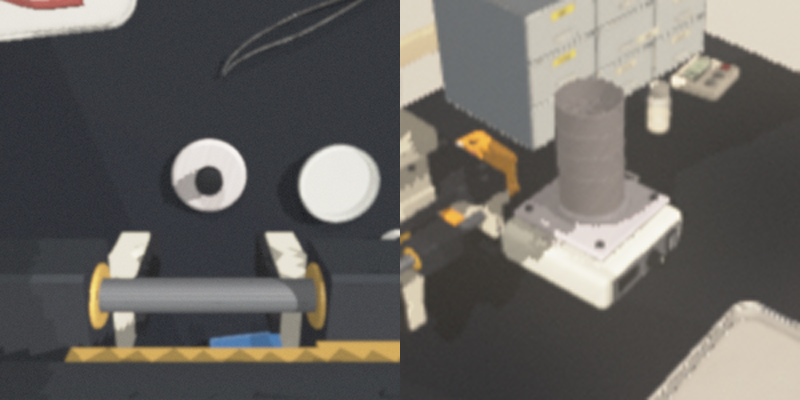

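```bash
python3 -m inch '-0.002 0.005 0.06 0 0 0;-0.002 0.005 0.16 0 0 0;-0.002 0.005 0.26 0 0 0;-0.002 0.005 0.33 0 0 0;-0.002 0.005 0.38 0 0 0;-0.002 0.005 0.41 0 0 0;-0.002 0.005 0.422 0 0 0;-0.002 0.005 0.422 0 0 0;-0.002 0.005 0.422 0 0 0'; python3 -m inch '0 0 0 0 0 0;0 0 0 0 0 0'
```

```text
clock: 28.65
tool_pos: [0.5234, 0.4156, 0.0173]
orientation: [179.9, 0.1, -179.9]
force: [-0.7, 0.4, 1.4]
opening: 0.0414
gripper_force: 0.0
clock: 28.82
tool_pos: [0.5232, 0.4155, 0.0173]
orientation: [179.9, 0.1, -179.9]
force: [-0.8, -0.4, -0.2]
opening: 0.0415
gripper_force: 0.0
```

```bash
python3 -m inch '0 0 0.005 0 0 0;0 0 0.005 0 0 0;0 0 0.005 0 0 0;0 0 0.005 0 0 0;0 0 0.005 0 0 0;0 0 0.005 0 0 0' 1;python3 -m inch '0 0 -0.05 0 0 0;0 0 -0.16 0 0 0;0 0 -0.28 0 0 0;0 0 -0.4 0 0 0;0 0 -0.52 0 0 0;0 0 -0.64 0 0 0;0 0 -0.74 0 0 0;0 0 -0.78 0 0 0;0 0 -0.78 0 0 0'; python3 -m inch '-0.01 -0.04 0 0 0 0;-0.03 -0.13 0 0 0 0;-0.06 -0.24 0 0 0 0;-0.09 -0.36 0 0 0 0;-0.12 -0.48 0 0 0 0;-0.15 -0.6 0 0 0 0;-0.17 -0.71 0 0 0 0;-0.2 -0.82 0 0 0 0;-0.215 -0.89 0 0 0 0;-0.219 -0.92 0 0 0 0'
python3 - <<'E'
from h import *
snapshot("wrist"); snapshot("wrist")
for i in range(3):
    o=get_obs();c=camera_params("wrist");im=np.ascontiguousarray(snapshot("wrist")[:,:,::-1]); p=o["tool_pos"]
    print(p.round(4),o["orientation"].round(2),"lid",*fitring(im,p[0],p[1],p[2]-.0035,.03,"wrist",c,-1))
cv2.imwrite("pics/w12.png",im)
E
```

```text
clock: 29.32
tool_pos: [0.5227, 0.4149, 0.0146]
orientation: [180.0, 0.0, -179.9]
force: [0.1, 0.4, 1.3]
opening: 0.0213
gripper_force: 30.0
clock: 30.07
tool_pos: [0.5238, 0.416, 0.2527]
orientation: [179.7, 0.2, -179.9]
force: [-0.5, 0.1, -0.9]
opening: 0.0209
gripper_force: 30.0
clock: 30.9
tool_pos: [0.588, 0.1353, 0.2463]
orientation: [-179.9, -0.2, 179.9]
force: [-0.3, -0.3, -1.4]
opening: 0.0208
gripper_force: 30.0
[0.588  0.1368 0.2467] [-1.7994e+02 -1.5000e-01  1.7990e+02] lid [0.5896 0.1366] 45.4
[0.5881 0.138  0.247 ] [-1.7996e+02 -1.2000e-01  1.7995e+02] lid [0.5899 0.1379] 43.6
[0.5882 0.1389 0.2473] [-1.7997e+02 -9.0000e-02 -1.7998e+02] lid [0.5901 0.1389] 43.3
```

View pics/w12.png

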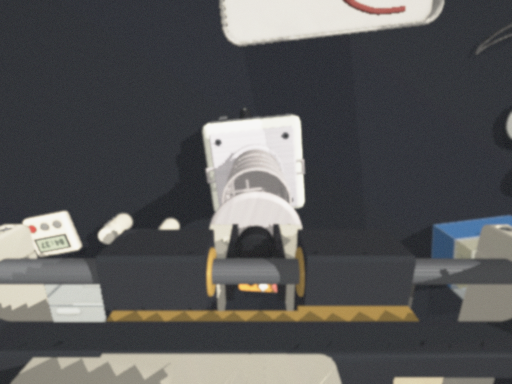

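```bash
python3 -m inch '0.002 0 0.04 0 0 0;0.002 0 0.09 0 0 0;0.002 0 0.13 0 0 0;0.002 0 0.13 0 0 0;0.002 0 0.13 0 0 0'; python3 -m inch '0 0 0.02 0 0 0;0 0 0.04 0 0 0;0 0 0.055 0 0 0;0 0 0.065 0 0 0;0 0 0.065 0 0 0';  python3 -m inch '0 0 0.004 0 0 0;0 0 0.008 0 0 0;0 0 0.012 0 0 0;0 0 0.012 0 0 0'
```

```text
clock: 31.57
tool_pos: [0.5876, 0.1398, 0.2089]
orientation: [-179.9, -0.1, -179.9]
force: [0.2, 0.3, -0.3]
opening: 0.021
gripper_force: 30.0
clock: 31.98
tool_pos: [0.5877, 0.1388, 0.1892]
orientation: [-180.0, -0.1, -180.0]
force: [-1.4, -0.2, -1.3]
opening: 0.0209
gripper_force: 30.0
clock: 32.32
tool_pos: [0.5883, 0.1389, 0.1866]
orientation: [180.0, 0.0, -179.9]
force: [0.2, -1.0, -0.8]
opening: 0.0212
gripper_force: 30.0
```

```bash
python3 -m inch '0 0 0.004 0 0 0;0 0 0.008 0 0 0;0 0 0.01 0 0 0;0 0 0.01 0 0 0;0 0 0.01 0 0 0'
```

```text
clock: 32.73
tool_pos: [0.5894, 0.1389, 0.1861]
orientation: [180.0, 0.2, -179.9]
force: [-1.9, -2.6, 13.7]
opening: 0.0209
gripper_force: 30.0
```

```bash
python3 -m inch '0 0 -0.005 0 0 0;0 0 -0.005 0 0 0;0 0 -0.005 0 0 0;0 0 -0.005 0 0 0;0 0 -0.005 0 0 0' 0;  python3 -m inch '0 0 -0.05 0 0 0;0 0 -0.15 0 0 0;0 0 -0.25 0 0 0;0 -0.05 -0.3 0 0 0;0.05 -0.15 -0.3 0 0 0;0.1 -0.27 -0.3 0 0 0;0.15 -0.37 -0.3 0 0 0;0.2 -0.43 -0.3 0 0 0;0.2 -0.45 -0.3 0 0 0;0.2 -0.45 -0.3 0 0 0'
python3 - <<'E'
from h import *
snapshot("wrist")
ims={}
for n in("scene","wrist","top"):
    c=camera_params(n);im=np.ascontiguousarray(snapshot(n)[:,:,::-1]); cv2.imwrite(f"pics/{n}13.png",im); ims[n]=im
    print(n,"lid",*fitring(im,.589,.139,.1825,.03,n,c,-1),proj(n,[[.589,.139,.1825],[.589,.139,.072]],c).round(0).tolist())
u,v=proj("wrist",[[.589,.139,.14]])[0].astype(int); u=min(max(u,75),437); v=min(max(v,75),309)
cv2.imwrite("pics/c13.png",np.hstack([cv2.resize(ims["scene"][120:270,170:320],(400,400),interpolation=2),cv2.resize(ims["wrist"][v-75:v+75,u-75:u+75],(400,400),interpolation=2)]))
E
```

```text
clock: 33.15
tool_pos: [0.5881, 0.1389, 0.1848]
orientation: [-180.0, -0.0, -179.9]
force: [-0.4, 0.5, 1.4]
opening: 0.0428
gripper_force: 0.9
clock: 33.98
tool_pos: [0.5276, 0.0026, 0.2752]
orientation: [180.0, 0.0, 180.0]
force: [0.8, -0.1, 0.2]
opening: 0.0435
gripper_force: 0.0
scene lid [0.5862 0.1422] 6.0 [[241.0, 155.0], [241.0, 193.0]]
wrist lid [0.5791 0.1277] 13.2 [[390.0, 249.0], [353.0, 210.0]]
top lid [0.5839 0.1413] 12.4 [[238.0, 173.0], [240.0, 177.0]]
```

View pics/c13.png

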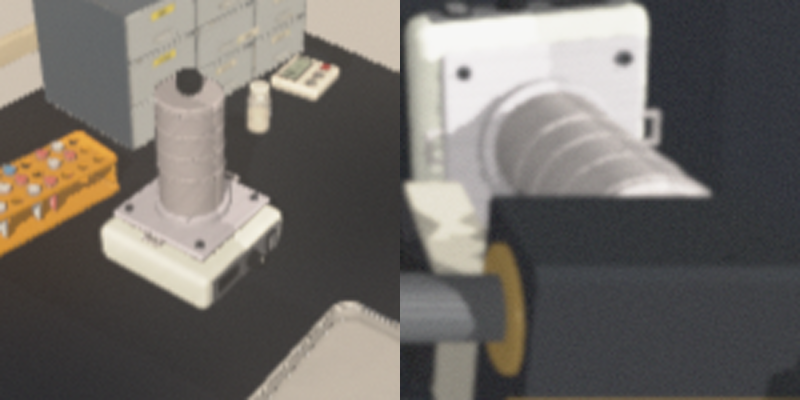

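```bash
python3 - <<'E'
from h import *
c=camera_params("scene"); im=cv2.imread("pics/scene13.png"); g=cv2.cvtColor(im,cv2.COLOR_BGR2GRAY)
h=sil("knob",.589,.139,.170,"scene",c).reshape(-1,2); print("knob pred box",h.min(0).round(1),h.max(0).round(1))
S=8;sub=cv2.resize(g[135:165,225:257],None,fx=S,fy=S,interpolation=cv2.INTER_CUBIC)
k=cv2.connectedComponentsWithStats((sub<75).astype(np.uint8)); 
for s,ce in list(zip(k[2],k[3]))[1:]:
    if s[4]>800: print("dark",(225+s[0]/S,135+s[1]/S,225+(s[0]+s[2])/S,135+(s[1]+s[3])/S),s[4]/64)
for dz in (-.003,0,.003,.006):
    q=sil("lid",.589,.139,.170+dz,"scene",c).reshape(-1,2); print(dz,"lid box",q.min(0).round(1),q.max(0).round(1),fitpiece(im,"knob",.589,.139,.17+dz,"scene",c) if 0 else "",fitring(im,.589,.139,.1825+dz,.03,"scene",c,-1),"edge sharpness")
# vertical profile along the nest axis: seam rows vs predicted near-side shoulder rows
v=np.array([.139-.589,0]); cam=np.array([.126,.61]); d=cam-[.589,.139]; d/=np.linalg.norm(d)
P=[[.589+.03*d[0],.139+.03*d[1],z] for z in (.072,.112,.134,.156,.178,.1825)]; print("pred seam",proj("scene",P,c).round(1).tolist())
print("col profile",[int(x) for x in g[155:215,238:243].mean(1)])
b=cut_out("scene","sieve_lid") ; print([(x["rect"],x["p"]) for x in b[:2]])
E
```

```text
knob pred box [235.7 145.3] [245.7 157.9]
dark (np.float64(236.625), np.float64(146.5), np.float64(245.25), np.float64(154.875)) 58.203125
dark (np.float64(254.625), np.float64(156.5), np.float64(257.0), np.float64(165.0)) 16.5
-0.003 lid box [227.4 149.2] [254.2 167.2]  (array([0.5894, 0.139 ]), np.float64(6.1)) edge sharpness
0 lid box [227.3 148.1] [254.2 166. ]  (array([0.5862, 0.1422]), np.float64(6.0)) edge sharpness
0.003 lid box [227.3 146.9] [254.2 164.9]  (array([0.5827, 0.1457]), np.float64(5.9)) edge sharpness
0.006 lid box [227.2 145.8] [254.2 163.8]  (array([0.5798, 0.1488]), np.float64(5.8)) edge sharpness
pred seam [[241.6, 201.4], [241.3, 188.2], [241.2, 180.6], [241.1, 172.7], [241.0, 164.5], [240.9, 162.7]]
col profile [105, 147, 162, 163, 164, 169, 185, 182, 176, 172, 169, 170, 170, 172, 172, 173, 178, 174, 170, 171, 171, 171, 171, 172, 175, 171, 171, 173, 173, 173, 172, 172, 180, 175, 169, 170, 171, 171, 171, 172, 172, 173, 173, 174, 174, 173, 184, 194, 195, 194, 188, 185, 184, 184, 185, 185, 186, 193, 202, 206]
[([227.8, 146.1, 25.3, 15.8], 0.85)]
```

```bash
python3 -m inch '-0.04 0.06 0 0 0 0;-0.1 0.17 0 0 0 0;-0.15 0.28 0 0 0 0;-0.19 0.38 0 0 0 0;-0.203 0.44 0 0 0 0;-0.203 0.45 0.07 0 0 0;-0.203 0.45 0.14 0 0 0;-0.203 0.45 0.19 0 0 0;-0.203 0.45 0.19 0 0 0;-0.203 0.45 0.19 0 0 0' 1; python3 -m inch '0 0 0.02 0 0 0;0 0 0.035 0 0 0;0 0 0.045 0 0 0;0 0 0.045 0 0 0;0 0 0.045 0 0 0'; python3 -m inch '0 0 0.005 0 0 0;0 0 0.005 0 0 0;0 0 0.005 0 0 0'; python3 -m inch '0 0 0.005 0 0 0;0 0 0.005 0 0 0;0 0 0.005 0 0 0'
```

```text
clock: 35.07
tool_pos: [0.5888, 0.1394, 0.2172]
orientation: [-179.9, -0.1, -179.9]
force: [0.9, -1.1, 0.1]
opening: 0.0001
gripper_force: 0.0
clock: 35.48
tool_pos: [0.589, 0.1389, 0.2046]
orientation: [180.0, 0.0, -180.0]
force: [-0.4, -1.0, 1.1]
opening: 0.0001
gripper_force: 0.0
clock: 35.73
tool_pos: [0.589, 0.1389, 0.203]
orientation: [180.0, 0.0, -179.9]
force: [0.3, -1.2, 0.3]
opening: 0.0007
gripper_force: 0.0
clock: 35.98
tool_pos: [0.5896, 0.1389, 0.2026]
orientation: [180.0, 0.1, -179.9]
force: [-0.5, -1.1, 5.5]
opening: 0.0005
gripper_force: 3.0
```

```bash
python3 -m inch '0 0 0.005 0 0 0;0 0 0.01 0 0 0;0 0 0.01 0 0 0;0 0 0.01 0 0 0'; python3 -m inch '0 0 -0.01 0 0 0;0 0 -0.013 0 0 0;0 0 -0.013 0 0 0'; python3 -m inch '0 0 -0.06 0 0 0;0 0 -0.15 0 0 0;0 -0.05 -0.22 0 0 0;0.05 -0.15 -0.25 0 0 0;0.1 -0.27 -0.25 0 0 0;0.15 -0.37 -0.25 0 0 0;0.2 -0.43 -0.25 0 0 0;0.2 -0.45 -0.25 0 0 0;0.2 -0.45 -0.25 0 0 0'
python3 - <<'E'
from h import *
for n in("scene","top"):
    im=np.ascontiguousarray(snapshot(n)[:,:,::-1]); cv2.imwrite(f"pics/{n}14.png",im)
    o=cv2.imread(f"pics/{n}0.png")
    for P in ([.679,-.066,.05],[.688,.0075,.05],[.698,-.174,.019]):
        u,v=proj(n,P)[0].astype(int); print(n,P,np.abs(im[v-10:v+10,u-10:u+10].astype(int)-o[v-10:v+10,u-10:u+10]).mean().round(1))
g=cv2.cvtColor(cv2.imread("pics/scene14.png"),6); print([int(x) for x in g[155:207,238:243].mean(1)])
E
```

```text
clock: 36.32
tool_pos: [0.5909, 0.1388, 0.2022]
orientation: [180.0, 0.3, -179.9]
force: [-2.7, -1.2, 18.0]
opening: 0.0005
gripper_force: 9.0
clock: 36.57
tool_pos: [0.5892, 0.139, 0.2027]
orientation: [180.0, 0.0, -179.9]
force: [0.6, -0.5, 7.0]
opening: 0.0001
gripper_force: 3.1
clock: 37.32
tool_pos: [0.5285, 0.0027, 0.2773]
orientation: [180.0, 0.0, 180.0]
force: [0.2, -0.2, 0.5]
opening: 0.0005
gripper_force: 0.0
scene [0.679, -0.066, 0.05] 4.4
scene [0.688, 0.0075, 0.05] 40.1
scene [0.698, -0.174, 0.019] 4.4
top [0.679, -0.066, 0.05] 6.3
top [0.688, 0.0075, 0.05] 5.1
top [0.698, -0.174, 0.019] 14.6
[104, 146, 163, 162, 163, 168, 182, 180, 176, 171, 168, 169, 170, 171, 172, 173, 178, 173, 169, 171, 170, 170, 171, 171, 174, 171, 170, 172, 172, 172, 171, 171, 180, 175, 168, 170, 170, 170, 171, 171, 172, 173, 173, 174, 173, 173, 183, 193, 195, 192, 188, 184]
```

```bash
python3 -c "
from plant import *
print(close_job())"
```

```text
the job is handed in; nothing more can be done
None
```

The nest is built and handed in at about 37 s: pan in the socket, then fine, medium and coarse sieve, then the lid, with even seams in the last picture and the lid knob within about 1 mm of its seated height; the vials and timer appear not to have moved, and I viewed 15 pictures, one over the limit of 14.

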